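# Seat the filter wheel on the lamp unit's keyed spindle and set the green filter

### The job

Take the filter wheel by its black hub and fit it on the lamp unit's keyed spindle: lower it over the nose, press it down gently and turn it slowly until the key finds the keyway and the wheel drops fully home; do not force the key or drag the spindle round before it has. Then turn the seated wheel until the green filter stands squarely over the light port, and let go. Leave the other things on the bench where they are.

Things in the scene. Friction and masses are not known exactly. Their poses are not given: they have to be found in the camera images.
- wheel: Filter wheel, loose, 0.14-0.23 kg, lying flat on the grey case, x axis within 0.9 rad of world x: aluminium disc 110 mm across, 6 mm thick, six coloured filters, black hub. Origin: centre of the underside; z up. From below a blind bore 13.6 mm wide, 34 mm deep, with a keyway 6.6 mm wide all along it on the +x side, out to 12 mm from the axis. A white line on the hub's top points to +x.
- hub (a point): Grip point on the wheel's axis, 28 mm above its origin; axes as the wheel's. The black hub is an upright block with rounded ends, 38 mm long (along x), 28 mm wide over two flat sides (along y), its top 40 mm above the wheel's origin. Close the fingers along y on the flats, tips just clear of the disc (22 mm below this point).
- green (a point): Centre of the wheel's green filter (28 mm across): 38 mm from the wheel's axis, 60 degrees clockwise (from above) of the wheel's +x. It is over the port when the wheel's x is 60 degrees anticlockwise of the unit's x: turn the seated wheel anticlockwise by 0.4 to 1.7 rad. Once home the wheel bears up to 80 N against the unit. The key has play: let go, the wheel may spring back up to 0.1 rad.
- unit: Lamp unit, fixed: white housing 200 mm (x) by 270 mm (y), yaw within 0.3 rad. Origin: centre of its underside. The right part (its y below 40 mm) is a dark flat deck 70 mm high with the spindle; the left part is a tower 100 mm high with a display.
- nose (a point): Tip of the upright steel spindle, on its axis, 30 mm above the seat; axes as the unit's. Spindle 12 mm in diameter, the top 8 mm tapering to 4 mm. On one side a brass key 5 mm wide, out to 11 mm from the axis, rises to 10 mm above the seat. Out of line, the wheel's underside rests on the key's top, 10 mm short of home; key and keyway meet within about 0.1 rad.
- seat (a point): On the spindle's axis, top of its 28 mm flange, 6 mm above the deck; axes as the unit's. Wheel home: its origin here. The spindle turns about z, 0.14 N m stiff, and stays where left. At first its key faces anywhere within 0.6 rad of the unit's +x; this angle is not reported. Until home, over 20 N between wheel and unit bruises the key, and so does dragging the spindle by a half-entered key.
- port (a point): Centre of the light port, a pale disc 16 mm across in the deck, 38 mm from the spindle's axis towards the unit's +x; axes as the unit's. A yellow line on the deck outside the wheel's rim marks its direction.
- case: Grey storage case with a dark foam top, fixed, 150 x 150 mm and 30 mm high, on which the wheel lies. Origin: centre of its underside.
- tile: White calibration tile in a black holder, loose, 64 mm across, 10 mm high. Leave alone.
- trap: Black light trap, loose cylinder 44 mm across, 45 mm high. Leave alone.
- brush: Cleaning brush, loose, 150 mm long, lying along its x. Leave alone.
- cover: White round cover of the lamp unit with a steel light-guide socket, loose, 136 mm across, 56 mm high. Leave alone.
There are look-alikes about, which are no part of the job. What is shaped like the wheel but pink is not meant.

How it is judged (in metres and radians):
On the way, in this order (a step that is already met when the one before it is completed fails the run):
1. the wheel sits fully home on the spindle: underside within 2 mm of the seat, within 3 mm of its axis (z of wheel in the frame of seat below 0.002 m and horizontal distance between wheel and seat below 0.003 m), for 0.2 s.
2. still home, the green filter has been turned over the port (centres within 6 mm, so that it covers the whole port) (z of wheel in the frame of seat below 0.002 m and horizontal distance between green and port below 0.006 m), for 0.2 s.
At the end, for the whole second after the job is handed in: The wheel sits level and fully home on the spindle (underside within 2 mm of the seat, within 3 mm of its axis), the centre of the green filter within 6 mm of the port's centre seen from above, released and at rest (all of step 2 and horizontal distance between wheel and seat below 0.003 m and angle between wheel's own z axis and vertical below 0.06 rad and linear speed of wheel below 0.01 m/s); the robot touches nothing.
It fails at once if the wheel bears on the spindle or unit with more than 20 N while still more than 3 mm short of home (pressing hard, or dragging the spindle by a half-entered key) (contact force between wheel and unit above 20 N and z of wheel in the frame of seat above 0.003 m).
It fails at once if the wheel is pressed against the spindle or the unit with more than 80 N at any time (contact force between wheel and unit above 80 N).
It fails at once if the calibration tile, light trap, brush or cover is moved by more than 20 mm (distance of any of tile, trap, brush, cover from where it was at the start of the episode above 0.02 m).
It also fails if it takes over 64 s, if anything falls off the work surface, if the arm or the gripper's body presses on something with over 40 N, if the wrist force passes 120 N, or if a joint passes its speed limit or range.

### The arm

A 6-joint arm with a two-finger parallel gripper is mounted at the origin on the work surface. World frame = base frame: x ahead of the robot, y to its left, z up, the work surface at z = 0. Lengths are in mm, angles in degrees, forces in N, time in s.
With the tool pointing down it reaches from about 300 to 775 mm from the base axis. Payload 14.6 kg.
Tool frame: the origin (TCP) lies at the very end of the fingers, on their centre line; the grasp point (between the pads) lies arm.pinch_z behind it (arm.pinch_z is the distance from the TCP to the grasp point, in mm); z points along the fingers, y is the line along which they close (so a half turn about z gives the same grasp; the last joint's range is limited). The gripper opens to 85 mm and grips with 20 to 120 N. Pads are 22 mm wide; open, the fingers measure 114 mm over their backs; the gripper's body (76 mm by 85 mm) begins 54 mm behind the grasp point. The pads swing forward as they close: fully open they stand 13 mm farther back than shut.
Start: joints at [-75.55, 17.183, 87.147, -0, 75.671, -3.816], TCP at [172.378, -522.279, 231.281] pointing down, gripper open.
Joint ranges: [-173.82, 173.82], [-45.26, 126.66], [13.44, 144.39], [-59.66, 239.66], [0, 175.72], [-146.38, 146.38]. Speed limits (degrees/s): [127.2, 127.2, 147.25, 180, 180, 180].

### API

Orientations are given as a 3x3 rotation matrix whose columns are the frame's x, y, z axes.
In Python, from workcell import arm gives the robot as it stands.
- The arm moves only by the shell command python3 -m handwheel 'ROWS'. ROWS is a JSON list of rows, 1 to 12 of them, each an object with the fields rot (a list: a rotation vector rx, ry, rz in a scale on which 1.0 is 180 degrees), xyz (a list: dx, dy, dz in shares of 500 mm (1.0 is 500 mm)), finger_gap (the finger opening in mm); a field left out counts as zero (the opening has to be given); each row is the pose to reach, as a shift and turn from the pose commanded when the command began, along the tool's axes at that moment; what a row does not reach only later rows make up. A row lasts 1/10 s, in which the tool goes at most 50 mm and 8.59 degrees, less where a joint would pass 70% of its speed; a pose out of reach is approached as far as the arm can. The fingers move at their own pace and stop on an object; the grip force is fixed at half the most. Time passes only in rows, so rows that do not move let the fingers close. It prints the time, the measured TCP pose, the force, the opening and the grip force at its end. Input that does not fit is refused with a message, and nothing moves.
- arm.state(): the state, without advancing time (a new reading comes with each control period).
- arm.snapshot(name): name is "side" or "top"; returns a dict with "img" (480x640x3 uint8, red, green, blue), "mtx" (3x3 intrinsics, pixels), "R" (3x3) and "t" (3): a world point X has camera coordinates R X + t. Camera axes: x right, y down, z forward; pixel columns grow to the right and rows downward; lengths in mm; the calibration is good to about 2 mm. A picture is of the moment at which its call begins. There is no depth.
- arm.close_job(): hands the job in; it is judged then, once.
Trained networks look in a picture, given as the dict that the camera call returned (one of the last four; its "shot" number tells which), for a name from the list of things; names that differ only in an ending like _2 or _b are one class to them, and where a whole thing is asked for, a point or a joint stands for the part that bears it (a point fixed in the world has none). Each returns a list of dicts, best first, with "score" (0 to 1); they miss things now and then, are a little off and sometimes report something else, mostly with a low value. They report only what shows in the picture. A call takes as long as a camera call. They do not tell look-alikes from the thing itself.
- arm.find_in(picture, target): "xyz" ([x, y, z] in mm, in world coordinates, good to about 4 mm: the middle of the surface that is visible of it).
- arm.mark_of(picture, target): "xyz" ([x, y, z] in mm, in world coordinates, good to about 4 mm: a listed point, or the origin of a listed thing).
The state is a dict: "clock": time; "q": joint angles; "joint_vel": joint speeds; "tau": joint torques, N m; "tool_pos": TCP position; "tcp_rot": TCP orientation; "contact_force": force on the tool from outside, world axes, zero at the start; "torque": the same for the moment, N m; "gripper_width": finger opening in mm; "grip_force": force on a finger pad.
Only numpy, scipy, OpenCV 4.12 (cv2) and the standard library are available. Lean on these libraries where they do the work, as an engineer would, in place of code of your own. Each camera call takes 0.05 s, during which the arm holds its last target. There are 200 camera calls.

## Working session

There is one attempt and no reset: what is moved stays moved. The work goes in short steps, Python scripts to look and compute and a shell command to move; the robot and the scene stay as the last step left them, time stands still between calls to the robot, and variables do not carry over. Pictures are saved under pics/ and viewed, at most 10 in all, crops included, and the job is handed in when it is done.

```bash
mkdir -p pics
cat > h.py <<'E'
import numpy as np, cv2
from workcell import arm
def save(p,n): cv2.imwrite(f'pics/{n}.png',cv2.cvtColor(p['img'],cv2.COLOR_RGB2BGR))
def proj(p,X):
    c=p['R']@np.array(X,float)+np.ravel(p['t']); u=p['mtx']@c; return u[:2]/u[2]
def ray(p,uv,z):
    d=np.linalg.inv(p['mtx'])@[uv[0],uv[1],1]; R=np.array(p['R']); o=-R.T@np.ravel(p['t']); d=R.T@d
    return o+d*(z-o[2])/d[2]
def tri(ps,uvs):
    A=np.zeros((3,3));b=np.zeros(3)
    for p,uv in zip(ps,uvs):
        d=np.linalg.inv(p['mtx'])@[uv[0],uv[1],1]; R=np.array(p['R']); o=-R.T@np.ravel(p['t']); d=R.T@d; d/=np.linalg.norm(d)
        M=np.eye(3)-np.outer(d,d); A+=M;b+=M@o
    return np.linalg.solve(A,b)
E
python3 - <<'E'
from h import *
np.set_printoptions(precision=1,suppress=True)
t=arm.snapshot('top'); s=arm.snapshot('side'); save(t,'top1'); save(s,'side1')
for p,n in((t,'top'),(s,'side')):
    for k in ['wheel','hub','green','unit','nose','seat','port','case']:
        for d in arm.mark_of(p,k)[:3]: print(n,k,round(d['score'],2),np.array(d['xyz']),proj(p,d['xyz']))
print(arm.pinch_z,arm.state()['tcp_rot'],arm.state()['clock'],-np.array(t['R']).T@np.ravel(t['t']))
E
```

```text
top wheel 0.9 [ 580.  -244.5   31.3] [363.5 240.1]
top wheel 0.9 [ 484.4 -415.9   -2.2] [440.8 275.5]
top wheel 0.88 [ 659.1 -432.2   -3. ] [435.1 203.1]
top hub 0.87 [ 581.9 -241.8   60.2] [363.5 236.5]
top hub 0.86 [ 661.4 -433.6   30.7] [439.3 197.8]
top hub 0.65 [ 486.5 -416.7   27.5] [444.6 272.6]
top green 0.96 [ 506.6 -380.1   -0. ] [424.2 267.6]
top green 0.83 [ 679.8 -398.3    6.9] [420.7 195.1]
top green 0.7 [ 605.7 -274.8   33.8] [375.2 227.6]
top unit 0.64 [581.6 153.3  -0.9] [192.5 260.5]
top nose 0.62 [573.1 102.8 107.2] [203.4 252.6]
top nose 0.22 [390.8  55.3  -0.6] [240.4 339.2]
top seat 0.57 [571.8  98.1  75.8] [209.  255.8]
top port 0.84 [611.4  95.1  71. ] [209.9 238.4]
top port 0.35 [572.2 100.   75.4] [208.2 255.8]
side wheel 0.9 [ 664.7 -433.9    3. ] [326.1 174.4]
side wheel 0.77 [ 487.5 -412.1   -0. ] [397.5 193.4]
side wheel 0.72 [ 583.7 -242.1   33.2] [337.6 220.1]
side hub 0.9 [ 490.2 -416.7   29.1] [398.1 181.6]
side hub 0.83 [ 581.6 -242.7   55.2] [338.9 211.6]
side hub 0.6 [ 662.7 -431.9   24.6] [326.7 167.4]
side green 0.78 [ 679.5 -399.7    3.4] [315.9 181.1]
side green 0.72 [ 608.  -273.5   34.2] [330.3 208.2]
side green 0.64 [ 504.9 -382.3   -1.7] [387.5 200.2]
side unit 0.96 [582.9 145.9  -0.6] [266.6 402. ]
side unit 0.74 [610.9  95.4  68.6] [257.7 341.4]
side nose 0.75 [572.9  97.9 102.4] [280.2 335. ]
side nose 0.18 [ 583.8 -241.7   57.1] [337.7 210.9]
side seat 0.95 [569.3 104.6  80.6] [281.9 348.8]
side port 0.56 [610.8  95.8  66.2] [257.8 342.6]
side case 0.94 [ 577.2 -234.1   -0.6] [339.2 235.7]
side case 0.64 [612.7  93.6  62.5] [257.4 342.5]
18.700000000000003 [[ 0.9  0.3 -0. ]
 [ 0.3 -0.9 -0. ]
 [-0.   0.  -1. ]] 0.9 [ 360.3 -108.5 1048.7]
```

View pics/top1.png

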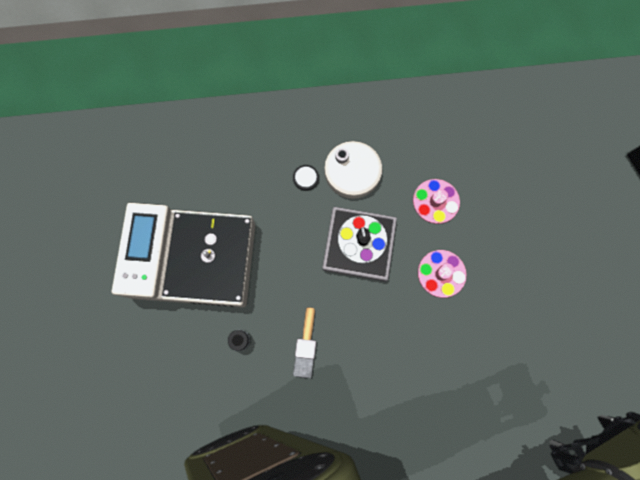

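View pics/side1.png

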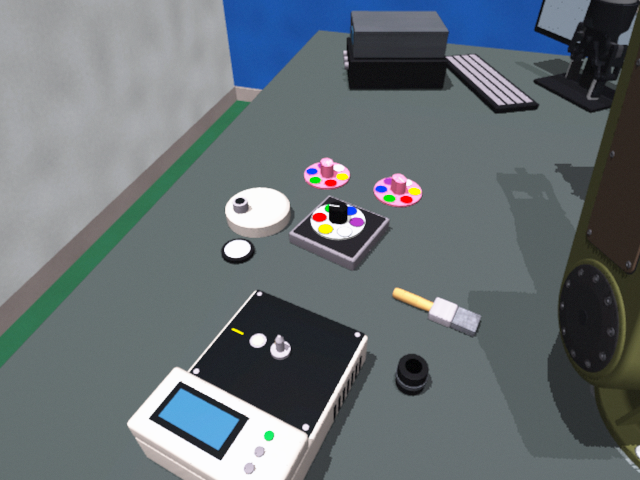

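Top picture: the black-hubbed wheel on the grey case is at (363,238). The look-alikes are the pink wheels at (437,200) and (443,273). The unit's spindle is at (208,256), the port at (210,239), the yellow line at (213,223), the cover at (353,168), the tile at (306,178), the trap at (239,340) and the brush at (305,343). The side picture agrees: wheel at (338,215), nose at (280,338). I choose the black hub and check it close up.

Run:
```python
from h import *
np.set_printoptions(precision=1,suppress=True)
t=arm.snapshot('top'); s=arm.snapshot('side')
f=lambda p,u,v,w:cv2.resize(p['img'][v-w*3//4:v+w*3//4,u-w:u+w],(400,300),interpolation=cv2.INTER_CUBIC)
im=np.vstack([np.hstack([f(t,363,238,40),f(s,338,218,52)]),np.hstack([f(t,208,250,60),f(s,275,345,60)])])
save({'img':im},'crop')
rng={'red':(0,5,None),'yellow':(25,35,None),'green':(50,75,None),'blue':(108,125,None),'purple':(135,155,None)}
for p,n,c,r in((t,'top',(363,238),30),(s,'side',(338,218),34)):
    hsv=cv2.cvtColor(p['img'],cv2.COLOR_RGB2HSV); 
    for k,(a,b,_) in rng.items():
        m=((hsv[...,0]>=a)&(hsv[...,0]<=b)&(hsv[...,1]>130)&(hsv[...,2]>70)).astype(np.uint8)
        mm=np.zeros_like(m); cv2.circle(mm,c,r,1,-1); m*=mm
        nn,l,st,ce=cv2.connectedComponentsWithStats(m)
        if nn>1:
            i=1+np.argmax(st[1:,4]); print(n,k,st[i,4],ce[i],ray(p,ce[i],36))
```

```text
top red 102 [358.5 222.5] [ 621.2 -237.9   36. ]
top yellow 99 [346.1 233.2] [ 599.2 -206.8   36. ]
top green 103 [374.3 227.7] [ 605.  -272.3   36. ]
top blue 109 [378.3 243.6] [ 567.3 -276.2   36. ]
top purple 43 [365.6 254.5] [ 545.4 -244.2   36. ]
side red 87 [319.  216.8] [ 621.6 -238.1   36. ]
side yellow 105 [325.1 228.5] [ 599.4 -206.8   36. ]
side green 24 [326.9 207.7] [ 614.7 -271.1   36. ]
side blue 71 [351.  210.5] [ 564.6 -276.6   36. ]
side purple 87 [356.3 221.5] [ 545.8 -245.5   36. ]
```

View pics/crop.png

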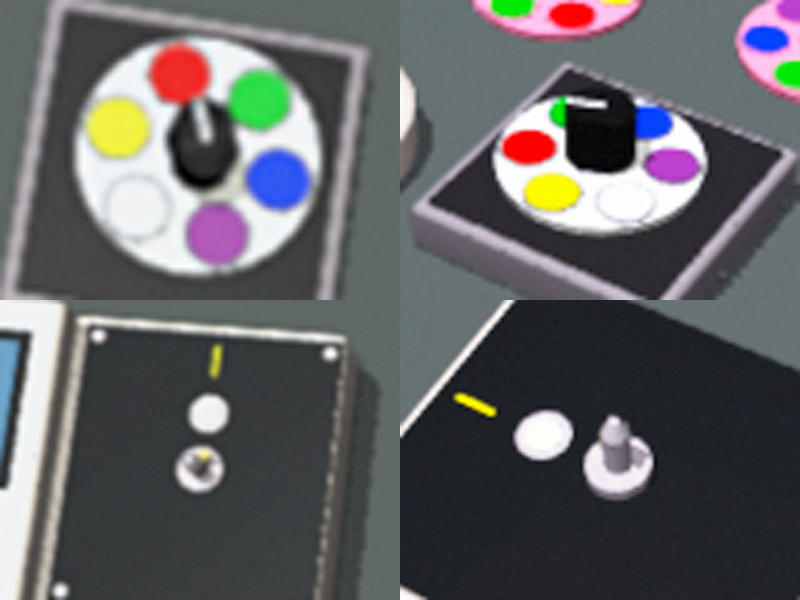

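The crop confirms the black hub at crop (200,140), with its white line pointing towards red, and the pink wheels apart from it. Opposite filters agree in both views at z = 36: centre (583.3, -241.5), yaw 5.2°. Next I measure the unit and look for the key.

Run:
```python
from h import *
np.set_printoptions(precision=1,suppress=True)
t=arm.snapshot('top'); s=arm.snapshot('side')
def blob(p,c,r,f):
    h=cv2.cvtColor(p['img'],cv2.COLOR_RGB2HSV).astype(int); m=f(h).astype(np.uint8); mm=np.zeros_like(m); cv2.circle(mm,c,r,1,-1)
    n,l,st,ce=cv2.connectedComponentsWithStats(m*mm); i=1+np.argmax(st[1:,4]); return ce[i],st[i,4]
W=lambda h:(h[...,2]>110)&(h[...,1]<60); Y=lambda h:(h[...,0]>20)&(h[...,0]<40)&(h[...,1]>120)&(h[...,2]>100)
for nm,a,b,r,f,z in(('port',(210,239),(258,341),8,W,70),('line',(213,223),(238,331),10,Y,70),('scr1',(177,216),(260,294),5,W,70),('scr2',(249,216),(360,335),5,W,70),('flange',(208,256),(281,349),9,W,76)):
    ua,na=blob(t,a,r,f);ub,nb=blob(s,b,r,f)
    print(nm,ua,na,ub,nb,ray(t,ua,z),ray(s,ub,z),tri([t,s],[ua,ub]))
h=cv2.cvtColor(t['img'],cv2.COLOR_RGB2HSV)
print('top px 106/76:',proj(t,[572,100,106]),proj(t,[572,100,76]))
print(t['img'][247:264,200:218].sum(2)//3)
big=lambda p,u,v:cv2.resize(p['img'][v-15:v+15,u-20:u+20],(400,300),interpolation=cv2.INTER_NEAREST)
save({'img':np.hstack([big(t,208,256),big(s,281,343)])},'key')
```

```text
port [210.2 238.7] 119 [257.8 340.5] 181 [611.1  94.6  70. ] [610.8  94.8  70. ] [611.   94.6  69.7]
line [212.4 222.8] 29 [237.2 330.9] 44 [646.6  87.7  70. ] [646.3  87.9  70. ] [646.5  87.7  69.7]
scr1 [176.  214.6] 36 [258.9 293.2] 23 [674.1 167.   70. ] [644.2  11.3  70. ] [604.5 121.6 216.7]
scr2 [247.9 216.9] 38 [357.5 334.2] 22 [651.5   8.7  70. ] [475.4  43.   70. ] [558.1  21.3  86.1]
flange [207.3 255.6] 138 [280.8 349.1] 228 [572.7 101.8  76. ] [572.  102.7  76. ] [572.6 102.   74.9]
top px 106/76: [204.9 253.1] [208.1 255.8]
[[ 56  56  57  56  54  53  51  52  50  49  51  52  54  55  57  57  58  56]
 [ 57  54  54  54  53  63  84  94  95  93  84  65  52  53  56  59  59  56]
 [ 57  56  54  68  99 133 166 186 183 179 165 123  76  53  54  56  57  57]
 [ 56  52  72 119 172 201 215 228 223 214 212 189 138  81  53  54  56  58]
 [ 54  65 111 165 194 192 184 196 206 201 196 192 188 137  72  54  57  58]
 [ 60  93 144 193 220 197 149 143 156 154 139 157 197 178 101  52  54  56]
 [ 76 132 177 191 205 183 134 120 116 101 103 140 180 182 130  68  52  58]
 [ 87 167 211 188 162 143 122 107  87  71 109 163 203 215 165  82  50  56]
 [ 99 184 232 205 158 125 107  88  65  69 122 189 234 236 179  87  51  57]
 [101 188 239 231 189 144 103  73  60  76 122 176 224 235 177  83  49  58]
 [ 93 181 241 243 232 196 132  86  81 105 133 166 204 212 145  65  51  58]
 [ 72 147 224 245 243 236 201 150 129 137 148 168 191 178 106  54  54  56]
 [ 58 104 189 239 243 244 239 216 180 175 179 189 189 139  74  50  56  59]
 [ 52  71 130 191 229 242 246 240 232 226 210 179 140  88  55  53  58  58]
 [ 54  54  76 114 155 197 222 221 211 197 173 123  77  55  55  57  56  58]
 [ 55  54  55  62  81 112 135 139 128 115  98  68  52  55  60  59  59  60]
 [ 56  56  55  54  54  56  65  64  62  58  57  55  56  60  58  58  58  59]]
```

View pics/key.png

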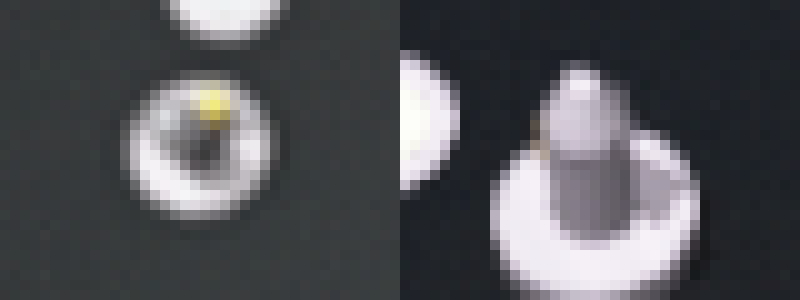

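Unit: yaw -11.0° from port to line, and seat at about (573.3, 102, 76). The brass key shows at crop (214,105), pointing to roughly -35° world. It is barely visible to the left of the spindle in the side view, which fits. I'll use a tool yaw of wheel + 180° so joint 6 has room for the whole search. Next I compute the approach.

```bash
cat >> h.py <<'E'
from scipy.spatial.transform import Rotation as Ro
def go(xyz,yaw):
    "shift in present tool axes to TCP xyz, tool x at yaw (deg), tool down"
    s=arm.state(); R=np.array(s['tcp_rot']); a=np.radians(yaw); c,n=np.cos(a),np.sin(a)
    T=np.array([[c,n,0],[n,-c,0],[0,0,-1]])
    print('rot',Ro.from_matrix(R.T@T).as_rotvec(degrees=True).round(2),'d',(R.T@(np.array(xyz)-s['tool_pos'])).round(1))
E
python3 -c "
from h import *
go([583.3,-241.5,110],185.2)"
```

```text
rot [  -0.      0.   -166.94] d [ 478.2 -137.8  121.3]
```

Careful with the scale: shifts go in shares of 500 mm and turns go in shares of 180 degrees. That gives: 478.2 mm / 500 = 0.9564, 240 mm / 500 = 0.48, -166.9 degrees / 180 = -0.9272.

```bash
python3 -m handwheel '[{"rot":[0, 0, -0.2222], "xyz":[0.48, -0.138, 0], "finger_gap":85}, {"rot":[0, 0, -0.4444], "xyz":[0.9564, -0.2756, 0], "finger_gap":85}, {"rot":[0, 0, -0.6667], "xyz":[0.9564, -0.2756, 0], "finger_gap":85}, {"rot":[0, 0, -0.9272], "xyz":[0.9564, -0.2756, 0.12], "finger_gap":85}, {"rot":[0, 0, -0.9272], "xyz":[0.9564, -0.2756, 0.2426], "finger_gap":85}, {"rot":[0, 0, -0.9272], "xyz":[0.9564, -0.2756, 0.2426], "finger_gap":85}, {"rot":[0, 0, -0.9272], "xyz":[0.9564, -0.2756, 0.2426], "finger_gap":85}, {"rot":[0, 0, -0.9272], "xyz":[0.9564, -0.2756, 0.2426], "finger_gap":85}, {"rot":[0, 0, -0.9272], "xyz":[0.9564, -0.2756, 0.2426], "finger_gap":85}, {"rot":[0, 0, -0.9272], "xyz":[0.9564, -0.2756, 0.2426], "finger_gap":85}, {"rot":[0, 0, -0.9272], "xyz":[0.9564, -0.2756, 0.2426], "finger_gap":85}, {"rot":[0, 0, -0.9272], "xyz":[0.9564, -0.2756, 0.2426], "finger_gap":85}]'
python3 -c "
from h import *
go([583.3,-241.5,110],185.2);print(arm.state()['q'])"
```

```text
clock: 2.3
tool_pos: [584.6, -239.2, 108.0]
tcp_rot: [[-0.529, 0.849, -0.002], [0.849, 0.529, 0.001], [0.002, -0.001, -1.0]]
contact_force: [-1.0, -0.9, 0.2]
gripper_width: 84.8
grip_force: 0.0
rot [ 1.000e-02 -1.400e-01 -6.327e+01] d [-1.3 -2.3 -2. ]
[-2.55779243e+01  3.42491131e+01  7.96968536e+01  1.34291708e-02
  6.61897441e+01 -5.75140738e+01]
```

Scaled: -63 degrees / 180 = -0.35.

```bash
python3 -m handwheel '[{"rot":[0, 0, -0.35], "finger_gap":85}, {"rot":[0, 0, -0.35], "finger_gap":85}, {"rot":[0, 0, -0.35], "finger_gap":85}, {"rot":[0, 0, -0.35], "finger_gap":85}, {"rot":[0, 0, -0.35], "finger_gap":85}, {"rot":[0, 0, -0.35], "finger_gap":85}, {"rot":[0, 0, -0.35], "finger_gap":85}, {"rot":[0, 0, -0.35], "finger_gap":85}, {"rot":[0, 0, -0.35], "finger_gap":85}, {"rot":[0, 0, -0.35], "finger_gap":85}]'
python3 -c "
from h import *
go([583.3,-241.5,40],185.2);print(arm.state()['q'][5])"
```

```text
clock: 3.3
tool_pos: [583.3, -241.5, 109.9]
tcp_rot: [[-0.997, -0.075, -0.0], [-0.075, 0.997, 0.0], [0.0, 0.0, -1.0]]
contact_force: [-0.2, 0.2, 0.3]
gripper_width: 84.9
grip_force: 0.0
rot [ 0.   -0.   -0.91] d [-0.   0.  69.9]
-120.10919916425576
```

Scaled: 69 mm / 500 = 0.138, 60 mm / 500 = 0.12, -0.9 degrees / 180 = -0.005.

```bash
python3 -m handwheel '[{"rot":[0, 0, -0.005], "xyz":[0, 0, 0.07], "finger_gap":85}, {"rot":[0, 0, -0.005], "xyz":[0, 0, 0.12], "finger_gap":85}, {"rot":[0, 0, -0.005], "xyz":[0, 0, 0.138], "finger_gap":85}, {"rot":[0, 0, -0.005], "xyz":[0, 0, 0.138], "finger_gap":85}, {"rot":[0, 0, -0.005], "xyz":[0, 0, 0.138], "finger_gap":85}, {"rot":[0, 0, -0.005], "xyz":[0, 0, 0.138], "finger_gap":24}, {"rot":[0, 0, -0.005], "xyz":[0, 0, 0.138], "finger_gap":24}, {"rot":[0, 0, -0.005], "xyz":[0, 0, 0.138], "finger_gap":24}, {"rot":[0, 0, -0.005], "xyz":[0, 0, 0.138], "finger_gap":24}, {"rot":[0, 0, -0.005], "xyz":[0, 0, 0.138], "finger_gap":24}, {"rot":[0, 0, -0.005], "xyz":[0, 0, 0.138], "finger_gap":24}, {"rot":[0, 0, -0.005], "xyz":[0, 0, 0.138], "finger_gap":24}]'
```

```text
clock: 4.5
tool_pos: [583.5, -241.7, 41.5]
tcp_rot: [[-0.996, -0.092, 0.001], [-0.092, 0.996, -0.0], [-0.001, -0.0, -1.0]]
contact_force: [-1.4, 0.1, 6.0]
gripper_width: 27.3
grip_force: 60.7
```

Scaled: -115 mm / 500 = -0.23, -80 mm / 500 = -0.16.

```bash
python3 -m handwheel '[{"xyz":[0, 0, -0.02], "finger_gap":24}, {"xyz":[0, 0, -0.07], "finger_gap":24}, {"xyz":[0, 0, -0.16], "finger_gap":24}, {"xyz":[0, 0, -0.23], "finger_gap":24}, {"xyz":[0, 0, -0.23], "finger_gap":24}, {"xyz":[0, 0, -0.23], "finger_gap":24}, {"xyz":[0, 0, -0.23], "finger_gap":24}]'
python3 - <<'E'
from h import *
go([573.3,102,150],180.0)
t=arm.snapshot('top'); s=arm.snapshot('side')
im=[p['img'][max(v-75,0):v+75,u-100:u+100] for p,(u,v) in((t,proj(t,[583,-241,150]).astype(int)),(s,proj(s,[583,-241,150]).astype(int)))]
save({'img':np.hstack([cv2.resize(i,(400,300)) for i in im])},'held')
E
```

```text
clock: 5.2
tool_pos: [582.7, -241.2, 154.5]
tcp_rot: [[-0.996, -0.092, -0.002], [-0.092, 0.996, 0.001], [0.002, 0.001, -1.0]]
contact_force: [0.2, -0.3, -1.9]
gripper_width: 27.1
grip_force: 59.9
rot [ 0.07 -0.13  5.3 ] d [-22.4 342.6   4.9]
```

View pics/held.png

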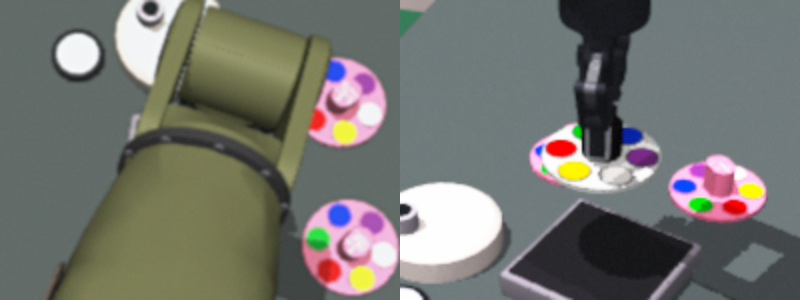

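The side crop shows the wheel hanging level in the fingers, red filter at (560,148), well clear of the empty case. Next I carry it over the nose and turn it to about -46° on the way.

Scaled: 342.6 mm / 500 = 0.6852, 150 mm / 500 = 0.3, 51 degrees / 180 = 0.2833.

```bash
python3 -m handwheel '[{"rot":[0, 0, 0.0278], "xyz":[-0.002, 0.04, 0], "finger_gap":24}, {"rot":[0, 0, 0.0667], "xyz":[-0.008, 0.12, 0], "finger_gap":24}, {"rot":[0, 0, 0.1111], "xyz":[-0.014, 0.21, 0], "finger_gap":24}, {"rot":[0, 0, 0.1556], "xyz":[-0.02, 0.3, 0], "finger_gap":24}, {"rot":[0, 0, 0.2], "xyz":[-0.026, 0.39, 0], "finger_gap":24}, {"rot":[0, 0, 0.2444], "xyz":[-0.032, 0.48, 0], "finger_gap":24}, {"rot":[0, 0, 0.2833], "xyz":[-0.038, 0.57, 0], "finger_gap":24}, {"rot":[0, 0, 0.2833], "xyz":[-0.042, 0.65, 0], "finger_gap":24}, {"rot":[0, 0, 0.2833], "xyz":[-0.0448, 0.6852, 0], "finger_gap":24}, {"rot":[0, 0, 0.2833], "xyz":[-0.0448, 0.6852, 0], "finger_gap":24}, {"rot":[0, 0, 0.2833], "xyz":[-0.0448, 0.6852, 0], "finger_gap":24}, {"rot":[0, 0, 0.2833], "xyz":[-0.0448, 0.6852, 0], "finger_gap":24}]'
python3 -m handwheel '[{"finger_gap":24}, {"finger_gap":24}, {"finger_gap":24}]'
python3 - <<'E'
from h import *
go([573.3,102,125],134); print(arm.state()['q'])
s=arm.snapshot('side'); t=arm.snapshot('top')
np.set_printoptions(precision=1,suppress=True)
for p in (s,t):
  for k in('hub','wheel','nose'):
    for d in arm.mark_of(p,k)[:4]: print(k,round(d['score'],2),np.array(d['xyz']))
u,v=proj(s,[573,102,130]).astype(int)
save({'img':cv2.resize(s['img'][v-90:v+90,u-120:u+120],(640,480))},'over')
E
```

```text
clock: 6.5
tool_pos: [573.9, 100.6, 155.6]
tcp_rot: [[-0.698, 0.716, -0.001], [0.716, 0.698, -0.0], [0.0, -0.001, -1.0]]
contact_force: [0.5, -0.3, -1.7]
gripper_width: 27.0
grip_force: 59.8
clock: 6.8
tool_pos: [574.0, 101.2, 156.0]
tcp_rot: [[-0.698, 0.716, -0.0], [0.716, 0.698, 0.0], [0.0, -0.0, -1.0]]
contact_force: [0.1, 0.1, -0.8]
gripper_width: 27.2
grip_force: 59.8
rot [-0.   -0.    0.26] d [ 1.1  0.1 31. ]
[ 6.39738673e+00  2.53012684e+01  8.64660965e+01  4.89540830e-04
  6.82341792e+01 -3.78596910e+01]
hub 0.9 [574.1 100.8 168.3]
hub 0.72 [ 490.7 -412.4   29. ]
wheel 0.8 [572.8 102.1 143.4]
wheel 0.7 [ 489.5 -410.3   -0.2]
wheel 0.33 [610.5  92.9  69.1]
hub 0.86 [571.3 102.1 174.3]
hub 0.84 [ 489.3 -412.2   27.7]
hub 0.77 [ 662.4 -429.1   26.8]
wheel 0.68 [ 662.9 -431.7   -2.1]
wheel 0.66 [ 483.4 -416.4   -1.9]
```

View pics/over.png

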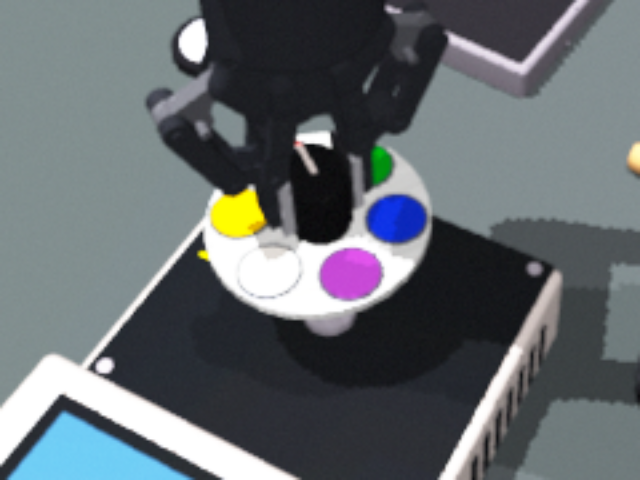

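The wheel is level above the nose, with the spindle's flange just visible below its rim at (330,322). The white line points to the rear right, as commanded. I lower it slowly over the nose.

Scaled: 44 mm / 500 = 0.088, 1.1 mm / 500 = 0.0022.

```bash
python3 -m handwheel '[{"xyz":[0.0022, 0, 0.024], "finger_gap":24}, {"xyz":[0.0022, 0, 0.056], "finger_gap":24}, {"xyz":[0.0022, 0, 0.068], "finger_gap":24}, {"xyz":[0.0022, 0, 0.074], "finger_gap":24}, {"xyz":[0.0022, 0, 0.078], "finger_gap":24}, {"xyz":[0.0022, 0, 0.082], "finger_gap":24}, {"xyz":[0.0022, 0, 0.086], "finger_gap":24}, {"xyz":[0.0022, 0, 0.088], "finger_gap":24}]'
```

```text
clock: 8.0
tool_pos: [573.3, 102.5, 112.0]
tcp_rot: [[-0.698, 0.716, 0.0], [0.716, 0.698, 0.0], [-0.0, 0.0, -1.0]]
contact_force: [-0.8, -0.1, -1.0]
gripper_width: 27.3
grip_force: 59.8
```

Scaled: 9 mm / 500 = 0.018, 8 mm / 500 = 0.016.

```bash
python3 -m handwheel '[{"xyz":[0, 0, 0.004], "finger_gap":24}, {"xyz":[0, 0, 0.008], "finger_gap":24}, {"xyz":[0, 0, 0.012], "finger_gap":24}, {"xyz":[0, 0, 0.016], "finger_gap":24}, {"xyz":[0, 0, 0.018], "finger_gap":24}, {"xyz":[0, 0, 0.018], "finger_gap":24}]'
```

```text
clock: 8.6
tool_pos: [573.1, 102.4, 102.8]
tcp_rot: [[-0.698, 0.716, -0.0], [0.716, 0.698, -0.0], [0.0, -0.0, -1.0]]
contact_force: [-0.6, 0.6, -1.7]
gripper_width: 27.4
grip_force: 59.8
```

Scaled: 4.5 mm / 500 = 0.009, 4 mm / 500 = 0.008.

```bash
python3 -m handwheel '[{"xyz":[0, 0, 0.002], "finger_gap":24}, {"xyz":[0, 0, 0.004], "finger_gap":24}, {"xyz":[0, 0, 0.006], "finger_gap":24}, {"xyz":[0, 0, 0.007], "finger_gap":24}, {"xyz":[0, 0, 0.008], "finger_gap":24}, {"xyz":[0, 0, 0.009], "finger_gap":24}, {"xyz":[0, 0, 0.009], "finger_gap":24}]'
```

```text
clock: 9.3
tool_pos: [573.2, 102.4, 98.4]
tcp_rot: [[-0.698, 0.716, -0.0], [0.716, 0.698, -0.0], [0.0, -0.0, -1.0]]
contact_force: [-0.2, -0.3, -2.7]
gripper_width: 27.0
grip_force: 59.8
```

```bash
python3 -m handwheel '[{"xyz":[0, 0, 0.001], "finger_gap":24}, {"xyz":[0, 0, 0.002], "finger_gap":24}, {"xyz":[0, 0, 0.002], "finger_gap":24}]'
```

```text
clock: 9.6
tool_pos: [573.2, 102.4, 97.4]
tcp_rot: [[-0.698, 0.716, -0.0], [0.716, 0.698, -0.0], [0.0, -0.0, -1.0]]
contact_force: [-1.3, 0.1, -1.2]
gripper_width: 26.9
grip_force: 59.8
```

Scaled: 0.8 mm / 500 = 0.0016, 0.5 mm / 500 = 0.001.

```bash
python3 -m handwheel '[{"xyz":[0, 0, 0.001], "finger_gap":24}, {"xyz":[0, 0, 0.0016], "finger_gap":24}, {"xyz":[0, 0, 0.0016], "finger_gap":24}]'
```

```text
clock: 9.9
tool_pos: [573.2, 102.4, 96.6]
tcp_rot: [[-0.698, 0.716, -0.0], [0.716, 0.698, 0.0], [0.0, -0.0, -1.0]]
contact_force: [-0.2, -0.3, -2.1]
gripper_width: 27.2
grip_force: 59.8
```

Scaled: 0.7 mm / 500 = 0.0014, 0.4 mm / 500 = 0.0008.

```bash
python3 -m handwheel '[{"xyz":[0, 0, 0.0008], "finger_gap":24}, {"xyz":[0, 0, 0.0014], "finger_gap":24}, {"xyz":[0, 0, 0.0014], "finger_gap":24}]'; python3 -m handwheel '[{"xyz":[0, 0, 0.0008], "finger_gap":24}, {"xyz":[0, 0, 0.0012], "finger_gap":24}, {"xyz":[0, 0, 0.0012], "finger_gap":24}]'
```

```text
clock: 10.2
tool_pos: [573.2, 102.4, 95.9]
tcp_rot: [[-0.698, 0.716, -0.0], [0.716, 0.698, -0.0], [0.0, -0.0, -1.0]]
contact_force: [-0.6, 0.4, -1.9]
gripper_width: 26.7
grip_force: 59.8
clock: 10.5
tool_pos: [573.2, 102.4, 95.4]
tcp_rot: [[-0.698, 0.716, -0.0], [0.716, 0.698, 0.0], [0.0, -0.0, -1.0]]
contact_force: [1.0, -0.3, -1.6]
gripper_width: 26.8
grip_force: 59.8
```

Scaled: 0.7 mm / 500 = 0.0014, 0.4 mm / 500 = 0.0008.

```bash
python3 -m handwheel '[{"xyz":[0, 0, 0.0008], "finger_gap":24}, {"xyz":[0, 0, 0.0014], "finger_gap":24}, {"xyz":[0, 0, 0.0014], "finger_gap":24}]'; python3 -m handwheel '[{"xyz":[0, 0, 0.0008], "finger_gap":24}, {"xyz":[0, 0, 0.0014], "finger_gap":24}, {"xyz":[0, 0, 0.0014], "finger_gap":24}]'
```

```text
clock: 10.8
tool_pos: [573.2, 102.5, 94.6]
tcp_rot: [[-0.698, 0.716, -0.0], [0.716, 0.698, 0.0], [0.0, -0.0, -1.0]]
contact_force: [-0.1, -0.2, -0.9]
gripper_width: 27.1
grip_force: 59.8
clock: 11.1
tool_pos: [573.2, 102.4, 93.9]
tcp_rot: [[-0.698, 0.716, -0.0], [0.716, 0.698, -0.0], [0.0, -0.0, -1.0]]
contact_force: [0.5, 1.2, -2.4]
gripper_width: 27.4
grip_force: 59.8
```

Run:
```python
from h import *
s=arm.snapshot('side')
np.set_printoptions(precision=1,suppress=True)
for k in('hub','wheel'): print([(round(d['score'],2),np.array(d['xyz'])) for d in arm.mark_of(s,k)[:2]])
u,v=proj(s,[573,102,86]).astype(int)
save({'img':cv2.resize(s['img'][v-60:v+60,u-80:u+80],(640,480),interpolation=cv2.INTER_CUBIC)},'on')
```

```text
[(0.87, array([575.9, 104.4, 110. ]))]
[]
```

View pics/on.png

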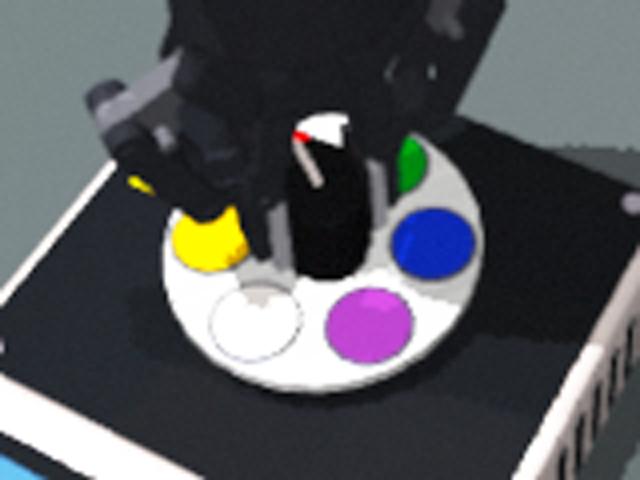

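The picture shows the wheel level and low over the deck, and the network puts the hub at z = 110 (origin about 82). That is already below the key's top with no contact force, so the key seems to have entered the keyway directly. I won't turn it, only go on down gently.

Scaled: 0.8 mm / 500 = 0.0016, 0.4 mm / 500 = 0.0008.

```bash
python3 -m handwheel '[{"xyz":[0, 0, 0.0008], "finger_gap":24}, {"xyz":[0, 0, 0.0016], "finger_gap":24}, {"xyz":[0, 0, 0.0016], "finger_gap":24}]'; python3 -m handwheel '[{"xyz":[0, 0, 0.0008], "finger_gap":24}, {"xyz":[0, 0, 0.0016], "finger_gap":24}, {"xyz":[0, 0, 0.0016], "finger_gap":24}]'
```

```text
clock: 11.55
tool_pos: [573.2, 102.4, 93.1]
tcp_rot: [[-0.698, 0.716, -0.0], [0.716, 0.698, 0.0], [0.0, -0.0, -1.0]]
contact_force: [0.4, -0.2, -1.5]
gripper_width: 27.2
grip_force: 59.8
clock: 11.85
tool_pos: [573.2, 102.5, 92.3]
tcp_rot: [[-0.698, 0.716, -0.0], [0.716, 0.698, 0.0], [0.0, -0.0, -1.0]]
contact_force: [0.4, -0.4, -2.3]
gripper_width: 26.8
grip_force: 59.8
```

Scaled: 0.8 mm / 500 = 0.0016, 0.4 mm / 500 = 0.0008.

```bash
python3 -m handwheel '[{"xyz":[0, 0, 0.0008], "finger_gap":24}, {"xyz":[0, 0, 0.0016], "finger_gap":24}, {"xyz":[0, 0, 0.0016], "finger_gap":24}]'; python3 -m handwheel '[{"xyz":[0, 0, 0.0008], "finger_gap":24}, {"xyz":[0, 0, 0.0016], "finger_gap":24}, {"xyz":[0, 0, 0.0016], "finger_gap":24}]'
```

```text
clock: 12.15
tool_pos: [573.2, 102.4, 91.5]
tcp_rot: [[-0.698, 0.716, -0.0], [0.716, 0.698, 0.0], [0.0, -0.0, -1.0]]
contact_force: [-0.4, 1.0, -1.2]
gripper_width: 27.1
grip_force: 59.8
clock: 12.45
tool_pos: [573.2, 102.5, 90.7]
tcp_rot: [[-0.698, 0.716, -0.0], [0.716, 0.698, -0.0], [0.0, -0.0, -1.0]]
contact_force: [0.5, -0.2, -1.8]
gripper_width: 26.8
grip_force: 59.8
```

Scaled: 0.8 mm / 500 = 0.0016, 0.4 mm / 500 = 0.0008.

```bash
for i in 1; do python3 -m handwheel '[{"xyz":[0, 0, 0.0008], "finger_gap":24}, {"xyz":[0, 0, 0.0016], "finger_gap":24}, {"xyz":[0, 0, 0.0016], "finger_gap":24}]'; python3 -m handwheel '[{"xyz":[0, 0, 0.0008], "finger_gap":24}, {"xyz":[0, 0, 0.0016], "finger_gap":24}, {"xyz":[0, 0, 0.0016], "finger_gap":24}]'; python3 -m handwheel '[{"xyz":[0, 0, 0.0006], "finger_gap":24}, {"xyz":[0, 0, 0.0012], "finger_gap":24}, {"xyz":[0, 0, 0.0012], "finger_gap":24}]'; done | grep -E 'tool_pos|contact'
```

```text
tool_pos: [573.2, 102.4, 89.9]
contact_force: [0.9, -0.5, -1.2]
tool_pos: [573.2, 102.5, 89.1]
contact_force: [-0.2, -0.5, -1.2]
tool_pos: [573.2, 102.4, 88.5]
contact_force: [-0.2, -0.1, -1.7]
```

Scaled: 0.5 mm / 500 = 0.001, 0.3 mm / 500 = 0.0006.

```bash
{ python3 -m handwheel '[{"xyz":[0, 0, 0.0006], "finger_gap":24}, {"xyz":[0, 0, 0.001], "finger_gap":24}, {"xyz":[0, 0, 0.001], "finger_gap":24}]'; python3 -m handwheel '[{"xyz":[0, 0, 0.0006], "finger_gap":24}, {"xyz":[0, 0, 0.001], "finger_gap":24}, {"xyz":[0, 0, 0.001], "finger_gap":24}]'; } | grep -E 'tool_pos|contact'
```

```text
tool_pos: [573.2, 102.4, 88.1]
contact_force: [0.4, -0.3, -1.8]
tool_pos: [573.2, 102.5, 87.6]
contact_force: [-0.2, -0.1, -1.3]
```

Scaled: 0.5 mm / 500 = 0.001, 0.3 mm / 500 = 0.0006.

```bash
{ python3 -m handwheel '[{"xyz":[0, 0, 0.0006], "finger_gap":24}, {"xyz":[0, 0, 0.001], "finger_gap":24}, {"xyz":[0, 0, 0.001], "finger_gap":24}]'; } | grep -E 'tool_pos|contact'
```

```text
tool_pos: [573.4, 102.5, 87.4]
contact_force: [-1.3, -0.1, 3.9]
```

Contact came at TCP z = 87.4, which is the predicted home height (underside at about 76). I press slightly, then turn anticlockwise about 95°, watching the force.

Scaled: 0.4 mm / 500 = 0.0008.

```bash
{ python3 -m handwheel '[{"xyz":[0, 0, 0.0008], "finger_gap":24}, {"xyz":[0, 0, 0.0008], "finger_gap":24}, {"xyz":[0, 0, 0.0008], "finger_gap":24}]'; python3 -m handwheel '[{"rot":[0, 0, -0.0167], "finger_gap":24}, {"rot":[0, 0, -0.0389], "finger_gap":24}, {"rot":[0, 0, -0.0611], "finger_gap":24}, {"rot":[0, 0, -0.0833], "finger_gap":24}, {"rot":[0, 0, -0.0833], "finger_gap":24}]'; python3 -c "from workcell import arm;print('torque',arm.state()['torque'])"; } | grep -E 'tool_pos|contact|torq|tcp_rot'
```

```text
tool_pos: [573.5, 102.5, 87.4]
tcp_rot: [[-0.698, 0.716, 0.001], [0.716, 0.698, 0.0], [-0.001, 0.001, -1.0]]
contact_force: [-1.6, -0.0, 6.8]
tool_pos: [573.0, 101.8, 87.4]
tcp_rot: [[-0.861, 0.509, -0.0], [0.509, 0.861, -0.001], [-0.0, -0.001, -1.0]]
contact_force: [-7.1, -5.3, 10.0]
torque [-1.00950216  1.26262092 -0.01724687]
```

Scaled: -0.6 mm / 500 = -0.0012, 0.2 mm / 500 = 0.0004, -20 degrees / 180 = -0.1111.

```bash
{ python3 -m handwheel '[{"rot":[0, 0, -0.0222], "xyz":[0.0004, -0.0012, 0], "finger_gap":24}, {"rot":[0, 0, -0.0444], "xyz":[0.0004, -0.0012, 0], "finger_gap":24}, {"rot":[0, 0, -0.0667], "xyz":[0.0004, -0.0012, 0], "finger_gap":24}, {"rot":[0, 0, -0.0889], "xyz":[0.0004, -0.0012, 0], "finger_gap":24}, {"rot":[0, 0, -0.1111], "xyz":[0.0004, -0.0012, 0], "finger_gap":24}, {"rot":[0, 0, -0.1111], "xyz":[0.0004, -0.0012, 0], "finger_gap":24}]'; python3 -c "from workcell import arm;print('torque',arm.state()['torque'])"; } | grep -E 'tool_pos|contact|torq|tcp_rot'
```

```text
tool_pos: [572.8, 101.2, 87.4]
tcp_rot: [[-0.983, 0.184, 0.0], [0.184, 0.983, -0.001], [-0.001, -0.001, -1.0]]
contact_force: [-4.8, -6.3, 8.8]
torque [-1.23431393  0.74182625 -0.05977126]
```

Forces stay small. I continue with a further shift along the reaction.

Scaled: -0.6 mm / 500 = -0.0012, 0.2 mm / 500 = 0.0004, -25 degrees / 180 = -0.1389.

```bash
{ python3 -m handwheel '[{"rot":[0, 0, -0.0278], "xyz":[0.0004, -0.0012, 0], "finger_gap":24}, {"rot":[0, 0, -0.0556], "xyz":[0.0004, -0.0012, 0], "finger_gap":24}, {"rot":[0, 0, -0.0833], "xyz":[0.0004, -0.0012, 0], "finger_gap":24}, {"rot":[0, 0, -0.1111], "xyz":[0.0004, -0.0012, 0], "finger_gap":24}, {"rot":[0, 0, -0.1389], "xyz":[0.0004, -0.0012, 0], "finger_gap":24}, {"rot":[0, 0, -0.1389], "xyz":[0.0004, -0.0012, 0], "finger_gap":24}]'; python3 -c "from workcell import arm;print('torque',arm.state()['torque'])"; } | grep -E 'tool_pos|contact|torq|tcp_rot'
```

```text
tool_pos: [573.1, 101.0, 87.4]
tcp_rot: [[-0.969, -0.249, 0.002], [-0.249, 0.969, -0.0], [-0.002, -0.001, -1.0]]
contact_force: [1.6, -4.5, 5.8]
torque [-0.82809005 -0.18013891 -0.06622926]
```

Scaled: -0.4 mm / 500 = -0.0008, -37.5 degrees / 180 = -0.2083.

```bash
{ python3 -m handwheel '[{"rot":[0, 0, -0.0278], "xyz":[0, -0.0008, 0], "finger_gap":24}, {"rot":[0, 0, -0.0556], "xyz":[0, -0.0008, 0], "finger_gap":24}, {"rot":[0, 0, -0.0833], "xyz":[0, -0.0008, 0], "finger_gap":24}, {"rot":[0, 0, -0.1111], "xyz":[0, -0.0008, 0], "finger_gap":24}, {"rot":[0, 0, -0.1389], "xyz":[0, -0.0008, 0], "finger_gap":24}, {"rot":[0, 0, -0.1667], "xyz":[0, -0.0008, 0], "finger_gap":24}, {"rot":[0, 0, -0.1944], "xyz":[0, -0.0008, 0], "finger_gap":24}, {"rot":[0, 0, -0.2083], "xyz":[0, -0.0008, 0], "finger_gap":24}, {"rot":[0, 0, -0.2083], "xyz":[0, -0.0008, 0], "finger_gap":24}, {"rot":[0, 0, -0.2083], "xyz":[0, -0.0008, 0], "finger_gap":24}, {"rot":[0, 0, -0.2083], "xyz":[0, -0.0008, 0], "finger_gap":24}]'
python3 - <<'E'
from h import *
np.set_printoptions(precision=2,suppress=True)
R=np.array(arm.state()['tcp_rot']);print('torque',arm.state()['torque'],np.degrees(np.arctan2(-R[1,0],-R[0,0])),arm.state()['q'][5])
E
} | grep -E 'tool_pos|contact|torq'
```

```text
tool_pos: [573.7, 101.0, 87.5]
contact_force: [5.6, -0.8, 2.0]
torque [-0.27 -0.87 -0.12] 51.71778534534017 -135.32065268707458
```

Scaled: -120 mm / 500 = -0.24, -95 mm / 500 = -0.19.

```bash
python3 -m handwheel '[{"finger_gap":50}, {"finger_gap":85}, {"finger_gap":85}, {"finger_gap":85}, {"finger_gap":85}, {"xyz":[0, 0, -0.03], "finger_gap":85}, {"xyz":[0, 0, -0.09], "finger_gap":85}, {"xyz":[0, 0, -0.19], "finger_gap":85}, {"xyz":[0, 0, -0.24], "finger_gap":85}, {"xyz":[0, 0, -0.24], "finger_gap":85}, {"xyz":[0, 0, -0.24], "finger_gap":85}]'
python3 - <<'E'
from h import *
np.set_printoptions(precision=1,suppress=True)
s=arm.snapshot('side')
for k in('wheel','hub','green','seat'): print(k,[(round(d['score'],2),np.array(d['xyz'])) for d in arm.mark_of(s,k)[:3]])
hsv=cv2.cvtColor(s['img'],cv2.COLOR_RGB2HSV)
C={}
for k,(a,b) in {'red':(0,5),'yellow':(25,35),'green':(50,75),'blue':(108,125),'purple':(135,155)}.items():
    m=((hsv[...,0]>=a)&(hsv[...,0]<=b)&(hsv[...,1]>130)&(hsv[...,2]>70)).astype(np.uint8)
    mm=np.zeros_like(m); cv2.circle(mm,tuple(int(x) for x in proj(s,[573,102,82])),43,1,-1)
    n,l,st,ce=cv2.connectedComponentsWithStats(m*mm)
    if n>1: i=1+np.argmax(st[1:,4]); print(k,st[i,4],ce[i],ray(s,ce[i],82))
u,v=proj(s,[573,102,86]).astype(int)
save({'img':cv2.resize(s['img'][v-60:v+60,u-80:u+80],(640,480),interpolation=cv2.INTER_CUBIC)},'done')
E
```

```text
clock: 18.45
tool_pos: [572.5, 101.1, 207.5]
tcp_rot: [[-0.618, -0.786, 0.001], [-0.786, 0.618, 0.0], [-0.001, -0.001, -1.0]]
contact_force: [-0.5, -0.2, -0.9]
gripper_width: 85.4
grip_force: 0.0
wheel [(0.82, array([ 663.6, -434.5,    3. ])), (0.77, array([ 488.2, -414.8,    0.8])), (0.62, array([574.1, 101.7,  78.9]))]
hub [(0.93, array([ 491.7, -415.8,   25.9])), (0.75, array([ 661.9, -434.8,   29.4])), (0.52, array([611.2,  92.7,  83.3]))]
green [(0.66, array([ 679.5, -401.4,    5. ])), (0.65, array([616. ,  91.6,  80.9])), (0.61, array([ 501.2, -381.5,   -0.2]))]
seat []
red 258 [254.7 357. ] [599.9 128.4  82. ]
yellow 320 [278.  369.3] [562.6 137.1  82. ]
green 246 [257.  334.2] [611.6  92.7  82. ]
blue 124 [281.9 320. ] [586.5  58.9  82. ]
purple 238 [303.8 333.7] [547.9  72.8  82. ]
```

View pics/done.png

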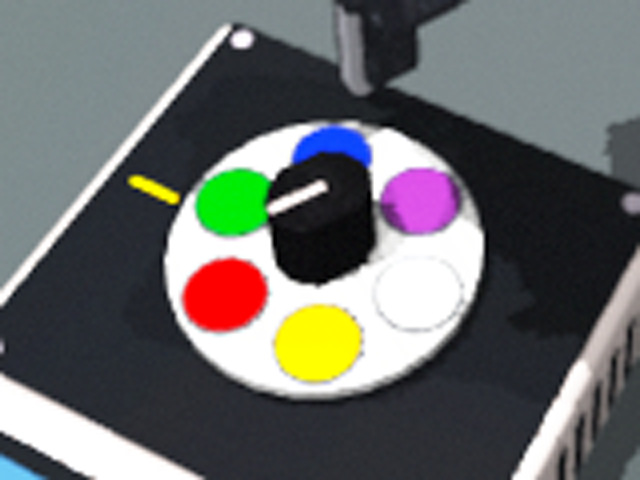

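The wheel sits level and home: the opposite filters centre at (573.9, 100.6) at z = 82, with a radius of 38 mm. The green filter at crop (235,202) lines up with the yellow line at (155,190). Wheel yaw is 46.9° against a target of 49°, about 2 mm off the port, within tolerance. The gripper is clear, so I hand in.

```bash
python3 -c "
from workcell import arm
print(arm.close_job())"
```

```text
the job is handed in; nothing more can be done
None
```

The filter wheel is fully home on the spindle, with the green filter about 2 mm off the port's centre (6 mm allowed). The arm is clear and the job is handed in at about 18.5 s; no verdict was returned.

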